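# Pack the last gift box and fasten the transit case

## Task

Lay the loose gift box flat in the case's empty compartment, on top of the card that lies there, then lower the lid until it is fully shut. Swing the hasp down over the swivel staple until it lies flat on the case's front, and turn the staple fully crosswise so that the hasp is locked on. Leave everything else where it is.

Things in the scene. Friction and masses are not known exactly. Their poses are not given: they have to be found in the camera images.
- case: Black transit case, aluminium edges, fixed to the bench; pose of its base. Origin: centre of the underside; x from the front (hasp side, towards the robot) to the hinge side, y along its length, z up. Base 160 (x) by 312 (y) by 90 mm high, walls 6 mm; the lid is a 30 mm deep shell of the same outline, so 120 mm high when shut. Inside, two compartments in foam, centres at y = +76 and -76 mm.
- lid (a joint): Lid hinge, rad. 0 shut, 1.57 upright, stop at 1.9; starts at 1.5 to 1.7. Axis along the case's y through (80, *, 90) mm of the case; the lid reaches 160 mm from the axis and its outer face lies 30 mm off it. Friction hinge: the lid (0.45 kg) stays where it is left; 3 to 8 N at its outer half push it shut.
- hasp (a joint): Hasp hinge relative to the lid, rad; axis along y at the lid's front top edge. 0: flat down the case's front (end stop), 1.57: straight out from the front, 3.14: standing up from the shut lid, more: leaning back over the lid (stop 4.0). Starts at 1.5 to 3.5. Stays where left, about 2 N moves it. Steel leaf 46 mm wide, 98 long, 3 thick: solid for 31 mm from the axis, 18 mm wide slot from 31 to 87 mm, then a bar.
- staple (a joint): Swivel staple, rad: steel wing 46 mm long, 12 wide, 14 thick, on a stem in the middle of the case's front. 0: upright, in line with the hasp's slot (end stop); 1.57: crosswise, level (end stop). As it grows the upper end goes to the case's +y. Starts at 0.5 to 1.45. Stays where left, about 2 N at its end turns it. The hasp passes over it only within about 0.1 rad of upright and is held once it is crosswise.
- hasp_hinge (a point): Middle of the hasp's hinge axis; moves with the lid. With the lid shut it is at (-85, 0, 118) mm of the case, 5 mm in front of the front face.
- hasp_end (a point): Middle of the hasp leaf's free end, 98 mm from its axis.
- staple_mid (a point): Centre of the staple's wing, on its turning axis (along the case's x), at (-97.5, 0, 60) mm of the case: the wing stands 10.5 to 24.5 mm in front of the front face.
- gift_box_mid (a point): Centre of the loose gift box, a plain flat black card box, 56 (x) by 128 (y) by 36 mm high, 0.1 to 0.2 kg, lying on the bench to the left or right of the case. May be gripped firmly across its 56 mm width. Either way round is right in the case.
- card_top (a point): Centre of the upper face of the white card, 44 (x) by 86 (y) by 3 mm, fixed on the floor of the empty compartment (70 by 140 mm, y along the case's y; floor 45 mm, foam rim 61 mm above the bench). The gift box goes centred on it, its underside 48 mm above the bench, lengthwise along y.
- packed_box_mid (a point): Centre of the gift box already packed in the other compartment, same size. Leave alone.
- tray: Low black open tray with brass brooches, 96 by 136 by 24 mm, origin at the centre of its underside, on the other side of the case from the loose gift box. Leave alone.
- bottle: Small amber bottle standing near the case's front left, 38 mm diameter, 95 mm high, origin at the centre of its underside. Leave alone.
- tape_dispenser: Grey tape dispenser near the case's front right, 110 (x) by 50 (y) by 72 mm high, origin at the centre of its underside. Leave alone.
- box_stack: Stack of two black boxes at the far right, 135 by 125 by 56 mm high, origin at the centre of its underside. Leave alone.
- card_stack: Stack of white card sheets at the far left, 113 by 153 by 48 mm high, origin at the centre of its underside. Leave alone.
Things that resemble listed ones, but are neither listed nor needed, are in the scene too. Leave any pink or yellow look-alike of the part that bears gift_box_mid alone.

How it is judged:
By the outcome, as a careful person would: the job done as asked, in the order asked, and still so for the second after the job is handed in, with the robot touching nothing.
It also fails if it takes over 67 s, if anything falls off the work surface, if the arm or the gripper's body presses on something with over 40 N, if the wrist force passes 120 N, or if a joint passes its speed limit or range.

## Robot

A 6-joint arm with a two-finger parallel gripper is mounted at the origin on the work surface. World frame = base frame: x ahead of the robot, y to its left, z up, the work surface at z = 0. Lengths are in mm, angles in degrees, forces in N, time in s.
With the tool pointing down it reaches from about 350 to 850 mm from the base axis. Payload 8.1 kg.
Tool frame: the origin (TCP) lies between the finger pads; the fingertips stand 11 mm ahead of it and the grasp point (between the pads) lies 8 mm behind it; z points along the fingers, y is the line along which they close (so a half turn about z gives the same grasp; the last joint's range is limited). The gripper opens to 85 mm and grips with 20 to 120 N. Pads are 22 mm wide; open, the fingers measure 114 mm over their backs; the gripper's body (76 mm by 85 mm) begins 54 mm behind the grasp point. The pads swing forward as they close: fully open they stand 13 mm farther back than shut.
Start: joints at [-75.08, 7.471, 85.268, -0, 87.261, -4.893], TCP at [203.39, -564.48, 242.292] pointing down, gripper open.
Joint ranges: [-169.43, 169.43], [-51.17, 129.36], [1.28, 143.12], [-76.62, 256.62], [0, 156.53], [-152.29, 152.29]. Speed limits (degrees/s): [136.94, 136.94, 159.86, 180, 180, 180].

## Interface

Orientations are given as [roll, pitch, yaw] about the fixed x, y, z axes, in that order (R = Rz(yaw) Ry(pitch) Rx(roll)).
In Python, from bench import r, snapshot, get_calibration gives the robot as it stands.
- The arm moves only by the tool step_arm, never from a script. Its argument "rows" is a list of rows, each a list of 2 entries, a list of its own where there are three numbers: the shift along the tool's x, y, z in mm, then the turn about the tool's z in degrees. In form: [[[tx, ty, tz], yaw], ...]. A call has 1 to 12 rows; each row is the pose to reach, as a shift and turn from the pose commanded when the call began, along the tool's axes at that moment; what a row does not reach only later rows make up. A row lasts 1/10 s, in which the tool goes at most 50 mm and 8.59 degrees, less where a joint would pass 70% of its speed; a pose out of reach is approached as far as the arm can. A call with a gripper value outside its range is refused whole. "fingers" is the opening, from 0 (shut) to 1 (fully open), set as the call begins (left out, the last holds). The fingers move at their own pace and stop on an object; "squeeze" is the grip in N (left out, the last holds). Time passes only in rows, so rows that repeat a pose let the fingers close. It gives the time, the measured TCP pose, the force, the opening and the grip force at its end, in the units of the state.
- r.sense(): the state, without advancing time (a new reading comes with each control period).
- snapshot(name): name is "scene" or "side" or "wrist"; returns the picture (480x640x3 uint8, blue, green, red); there is no depth.
- get_calibration(name): a dict with "fovy" (degrees; the focal length in pixels is half the picture's height over the tangent of half this angle, whatever the lens; pixels are square), "cx", "cy" (the principal point, pixels), "dist" ([k1, k2, p1, p2, k3] as OpenCV has them; the pictures are not rectified), "eye" and "orientation" of the camera in the world. Camera axes: x right, y up, looking along -z (the intrinsics and any distortion apply to the point x, -y, -z); pixel columns grow to the right and rows downward; lengths in mm; the calibration is good to about 2 mm. A picture is of the moment at which its call begins: read the wrist's pose just before it. get_calibration takes no time and is no camera call; for the wrist camera it gives the pose at the moment of the call.
- r.hand_in(): hands the job in; it is judged then, once.
The state is a dict: "time": time; "joint_pos": joint angles; "qd": joint speeds; "joint_efforts": joint torques, N m; "tool_pos": TCP position; "tcp_rot": TCP orientation; "ft_force": force on the tool from outside, world axes, zero at the start; "wrist_torque": the same for the moment, N m; "finger_gap": finger opening in mm; "grip_force": force on a finger pad.
Only numpy, scipy, OpenCV 4.12 (cv2) and the standard library are available. Lean on these libraries where they do the work, as an engineer would, in place of code of your own. Each camera call takes 0.05 s, during which the arm holds its last target. There are 200 camera calls.

## Working session

There is one attempt and no reset: what is moved stays moved. The work goes in short steps, Python scripts to look and compute and a tool call to move; the robot and the scene stay as the last step left them, time stands still between calls to the robot, and variables do not carry over. Pictures are saved under pics/ and viewed, at most 10 in all, crops included, and the job is handed in when it is done.

Besides the shell and the picture viewer there is one more tool, called after "Call:" as name(argument=value, ...) on one line, values as JSON. step_arm: Moves the arm, as the interface text tells. Its arguments: {"type":"object","properties":{"rows":{"type":"array"},"fingers":{"type":"number"},"squeeze":{"type":"number"}},"required":["rows"]}

```bash
ls; mkdir -p pics
python3 - <<'E'
from bench import r,snapshot,get_calibration
import cv2,json
for n in ("scene","side"):
    c=get_calibration(n); print(n,c)
    cv2.imwrite(f"pics/{n}0.png",snapshot(n))
print(get_calibration("wrist"))
s=r.sense();print(s)
E
```

```text
pics
scene {'fovy': 47.82988102150472, 'cx': 312.5640069050443, 'cy': 245.91959203586708, 'dist': array([0.04877642, 0.        , 0.        , 0.        , 0.        ]), 'eye': array([1344.64441882, -135.59660176, 1206.65779179]), 'orientation': array([38.01156804,  0.30912179, 76.64216565])}
side {'fovy': 53.77095832778793, 'cx': 315.87985835945335, 'cy': 237.21874929660308, 'dist': array([-0.00364385,  0.        ,  0.        ,  0.        ,  0.        ]), 'eye': array([479.01684315, 841.7649187 , 857.15914607]), 'orientation': array([  45.73188609,   -0.51998998, -179.36788556])}
{'fovy': 69.14775417452034, 'cx': 322.6481249843014, 'cy': 238.20430741283397, 'dist': array([-0.07024916,  0.        ,  0.        ,  0.        ,  0.        ]), 'eye': array([ 268.49729379, -540.48045055,  371.62890598]), 'orientation': array([-1.61151205e+01,  5.10674354e-02, -7.01876396e+01])}
{'time': 0.1, 'joint_pos': array([-7.50796192e+01,  7.51007687e+00,  8.53220149e+01, -2.17664697e-03,
        8.72613070e+01, -4.89457650e+00]), 'qd': array([ 0.00191265, -0.17549766, -0.16603833,  0.12274632, -0.05387001,
        0.03416622]), 'joint_efforts': array([ 1.73267701e-03, -5.70947671e+01, -5.01943946e+01,  2.05216622e-05,
        8.01601476e-03, -1.28407169e-05]), 'tool_pos': array([ 203.26319677, -564.02621732,  241.36647531]), 'tcp_rot': array([-1.79906756e+02, -5.80295944e-03,  1.98150584e+01]), 'ft_force': array([ 0.80849371, -0.52949831, -0.1182952 ]), 'wrist_torque': array([-0.01992324, -0.00206221, -0.03223318]), 'grip_force': 0.0, 'finger_gap': 85.15029251351667}
```

View pics/scene0.png

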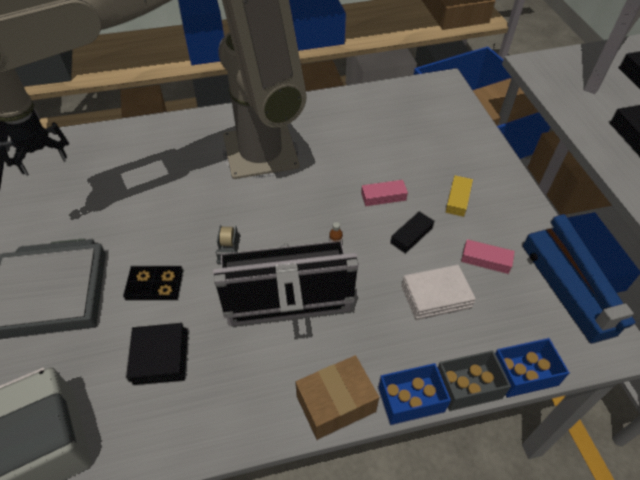

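View pics/side0.png

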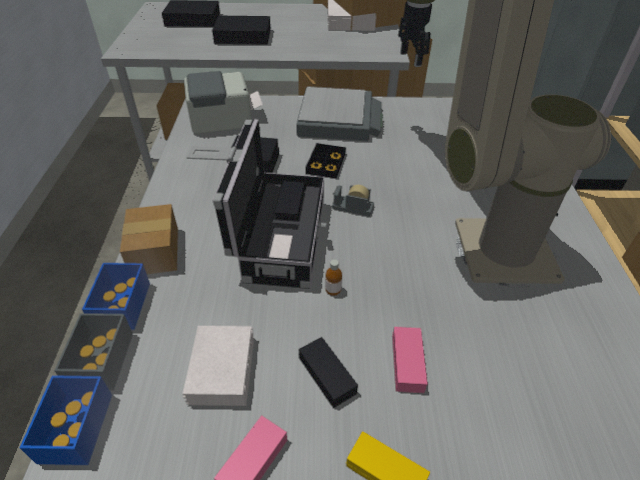

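```bash
cat > h.py <<'E'
import numpy as np,cv2
from scipy.spatial.transform import Rotation as R
from bench import r,snapshot,get_calibration
def cam(n):
    c=get_calibration(n); f=240/np.tan(np.radians(c["fovy"]/2))
    K=np.array([[f,0,c["cx"]],[0,f,c["cy"]],[0,0,1]]); 
    M=R.from_euler("xyz",c["orientation"],degrees=True).as_matrix()@np.diag([1,-1,-1])
    return K,np.array(c["dist"]),M,np.array(c["eye"])
def proj(C,P):
    K,d,M,e=C; P=np.atleast_2d(np.array(P,float)); q=(P-e)@M
    return cv2.projectPoints(q.reshape(-1,1,3),np.zeros(3),np.zeros(3),K,d)[0].reshape(-1,2)
def ray(C,uv):
    K,d,M,e=C; n=cv2.undistortPoints(np.array(uv,float).reshape(-1,1,2),K,d).reshape(-1,2)
    return np.c_[n,np.ones(len(n))]@M.T
def onz(C,uv,z):
    v=ray(C,uv); return C[3]+v*((z-C[3][2])/v[:,2])[:,None]
def tri(obs):  # [(C,uv),...]
    A=0;b=0
    for C,uv in obs:
        v=ray(C,[uv])[0];v/=np.linalg.norm(v);Q=np.eye(3)-np.outer(v,v);A=A+Q;b=b+Q@C[3]
    return np.linalg.solve(A,b)
E
python3 - <<'E'
from h import *
import cv2
im=cv2.imread("pics/side0.png");sc=cv2.imread("pics/scene0.png")
Z=lambda a,s:cv2.resize(a,None,fx=s,fy=s,interpolation=cv2.INTER_CUBIC)
a=Z(im[115:300,200:370],3.2)
b=Z(im[330:410,290:365],3.2); out=np.zeros((592,800,3),np.uint8)
out[:592,:544]=a; out[:256,544:784]=b
out[300:540,544:800]=Z(sc[195:255,380:444],4)
cv2.imwrite("pics/c1.png",cv2.convertScaleAbs(out,alpha=1.6,beta=15))
o=Z(sc[195:345,205:375],4)
cv2.imwrite("pics/c2.png",cv2.convertScaleAbs(o,alpha=1.6,beta=15))
E
```

```text
(no output)
```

View pics/c1.png

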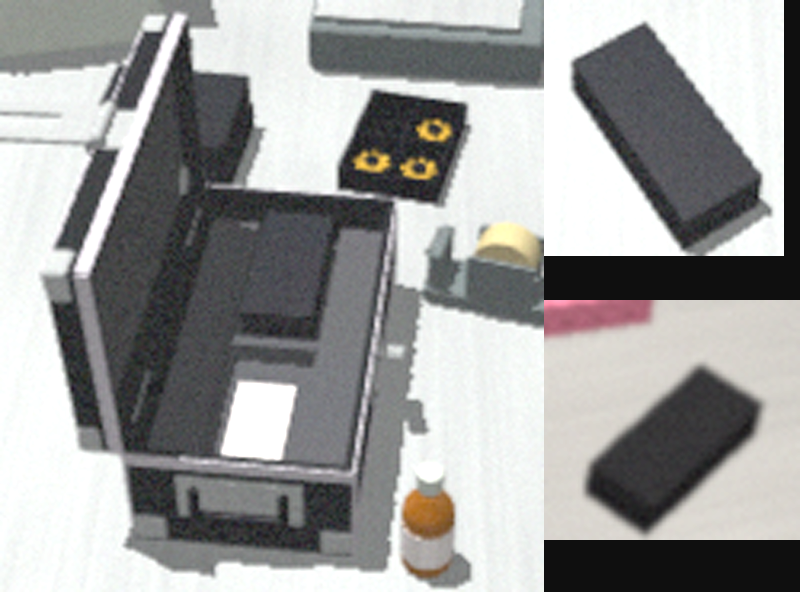

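View pics/c2.png

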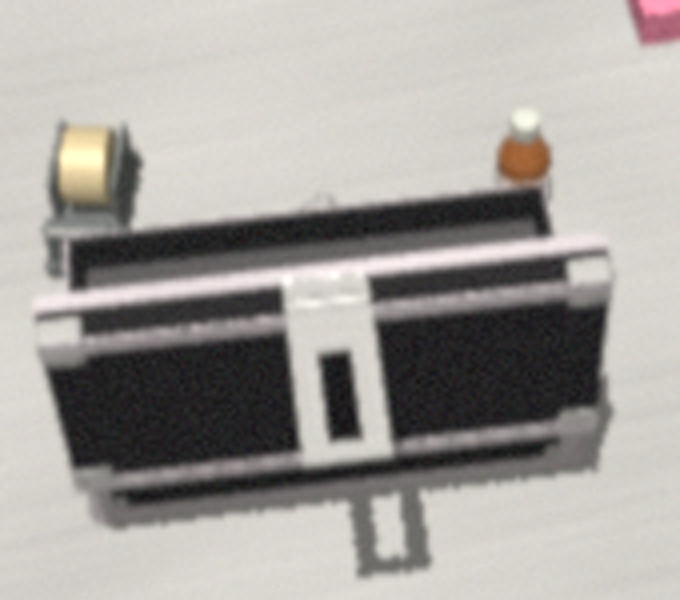

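Run:
```python
from h import *
from scipy.optimize import least_squares
S=cam("side");C=cam("scene")
s=lambda u,v:(200+u/3.2,115+v/3.2)
c=lambda u,v:(205+u/4,195+v/4)
obs=[(S,s(398,203),(-80,-156,90)),(S,s(355,470),(-80,156,90)),(S,s(350,553),(-80,156,0)),(S,s(135,545),(80,156,0)),
(C,c(72,243),(-80,-156,90)),(C,c(545,190),(-80,156,90)),
(S,s(237,380),(22,33,48)),(S,s(297,383),(-22,33,48)),(S,s(287,458),(-22,119,48)),(S,s(220,455),(22,119,48))]
def T(p,q):
    return R.from_euler("z",p[2]).apply(q)+[p[0],p[1],0]
f=lambda p:np.ravel([proj(o[0],T(p,o[2]))[0]-o[1] for o in obs])
q=least_squares(f,[500,0,0],x_scale=[100,100,.1],loss="soft_l1")
print(q.x,np.degrees(q.x[2]));print(f(q.x).reshape(-1,2).round(1))
for i in range(6,10):print(onz(S,[obs[i][1]],48))
g=lambda u,v:(290+(u-544)/3.2,330+v/3.2)
top=onz(S,[g(644,25),g(572,65),g(684,222),g(760,178)],36);print(top)
print("ctr",top.mean(0),[np.linalg.norm(top[i]-top[i-1]) for i in range(4)])
t=onz(C,[(380+(u-544)/4,195+(v-300)/4) for u,v in[(700,365),(762,405),(650,505),(588,468)]],36);print(t,t.mean(0),[np.linalg.norm(t[i]-t[i-1]) for i in range(4)])
# lid inner edge free corners: side (182,15) -y top, (82,275)+y;
def lid(a,y,d,off):  # d along lid from axis, off outward
    return (80-d*np.cos(a)+off*np.sin(a),y,90+d*np.sin(a)+off*np.cos(a))
for a in (1.45,1.5,1.55,1.6,1.65,1.7):
    P=[T(q.x,lid(a,y,160,0)) for y in(156,-156)]
    print(a,((proj(S,P)-[200,115])*3.2).round(),((proj(C,P)-[205,195])*4).round())
```

```text
[ 5.57378574e+02 -2.91044162e+01 -9.74117559e-02] -5.581282486003413
[[-0.7 -1.5]
 [-1.   0.4]
 [ 0.6  0.6]
 [ 0.4 -3. ]
 [-2.2 -2.2]
 [-1.6 -2.1]
 [ 0.6  0.1]
 [-0.4  0.6]
 [-2.6  2.6]
 [-0.3  2. ]]
[[584.02504167   1.44925711  48.        ]]
[[537.69154815   3.831362    48.        ]]
[[541.37464962  82.96747991  48.        ]]
[[590.57955884  80.9184678   48.        ]]
[[466.65449988 293.18598301  36.        ]
 [511.47305705 323.30797125  36.        ]
 [443.25974801 426.11430567  36.        ]
 [398.09451322 397.95131303  36.        ]]
ctr [454.87045454 360.13989324  36.        ] [np.float64(125.20481678135444), np.float64(54.00034483326445), np.float64(123.37827169693415), np.float64(53.226427537496555)]
[[401.70973255 396.85201074  36.        ]
 [447.84722088 426.1379241   36.        ]
 [514.49553822 319.27593599  36.        ]
 [473.54619821 288.51774703  36.        ]] [459.39967247 357.69590447  36.        ] [np.float64(129.98765515748454), np.float64(54.64734715101503), np.float64(125.94237851840519), np.float64(51.21439871350699)]
1.45 [[127. 278.]
 [218.  18.]] [[590. 199.]
 [ 31. 261.]]
1.5 [[114. 276.]
 [207.  17.]] [[592. 209.]
 [ 31. 272.]]
1.55 [[102. 275.]
 [197.  16.]] [[595. 220.]
 [ 32. 283.]]
1.6 [[ 89. 274.]
 [187.  15.]] [[598. 232.]
 [ 32. 295.]]
1.65 [[ 77. 274.]
 [177.  15.]] [[600. 243.]
 [ 32. 308.]]
1.7 [[ 64. 274.]
 [167.  15.]] [[603. 256.]
 [ 33. 321.]]
```

Call:
step_arm(rows=[[[394,-426,-108],-90],[[394,-426,-108],-90],[[394,-426,-108],-90],[[394,-426,-108],-90],[[394,-426,-108],-90],[[394,-426,-108],-90],[[394,-426,-108],-90],[[394,-426,-108],-90],[[394,-426,-108],-90],[[394,-426,-108],-95],[[394,-426,-108],-100],[[394,-426,-108],-103]])

```text
time: 1.3
tool_pos: [430.0, -27.6, 350.7]
tcp_rot: [180.0, 0.0, 123.2]
ft_force: [0.5, -0.6, -0.9]
finger_gap: 85.4
grip_force: 0.0
```

Call:
step_arm(rows=[[[0,0,0],-51.5],[[0,0,0],-51.5],[[0,0,0],-51.5],[[0,0,0],-51.5],[[0,0,0],-51.5],[[0,0,0],-51.5],[[0,0,0],-51.5]])

```text
time: 2.0
tool_pos: [429.5, -30.1, 349.9]
tcp_rot: [180.0, -0.0, 174.5]
ft_force: [-0.3, 0.0, -0.1]
finger_gap: 85.3
grip_force: 0.0
```

Run:
```python
from h import *
import pickle
C=cam("wrist"); im=snapshot("wrist"); print(r.sense()["tool_pos"],r.sense()["tcp_rot"],C[3])
pickle.dump(C,open("w1.pkl","wb")); cv2.imwrite("pics/w1raw.png",im)
cv2.imwrite("pics/w1.png",cv2.convertScaleAbs(cv2.resize(im,(800,600),interpolation=cv2.INTER_CUBIC),alpha=1.6,beta=15))
```

```text
[429.52318646 -30.11669682 349.95923391] [ 1.79996447e+02 -3.61143611e-02  1.74131080e+02] [358.95854747 -23.3784053  480.23872917]
```

View pics/w1.png

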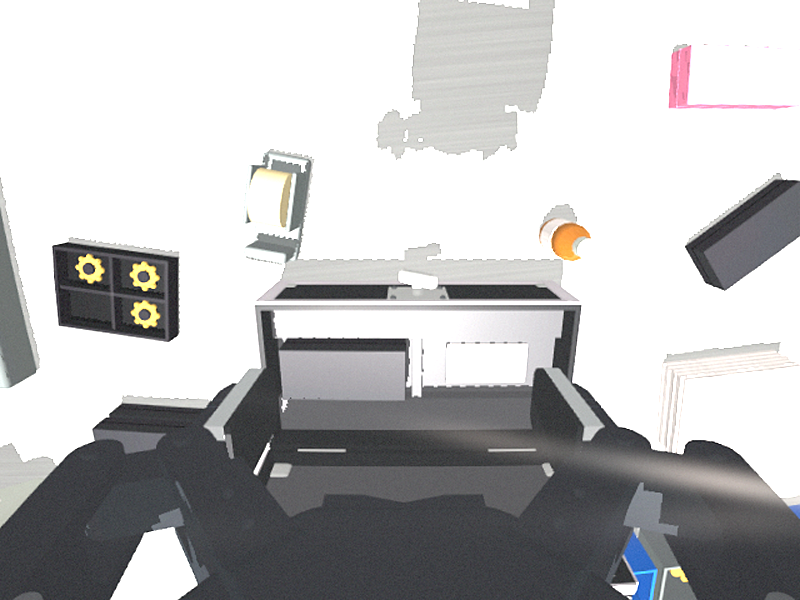

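Run:
```python
import cv2,numpy as np
im=cv2.imread("pics/w1raw.png")
Z=lambda a,s:cv2.resize(a,None,fx=s,fy=s,interpolation=cv2.INTER_CUBIC)
o=np.zeros((600,800,3),np.uint8)
a=Z(im[195:325,190:480],2.75);o[:a.shape[0],:a.shape[1]]=a
b=Z(im[205:245,305:365],6);o[360:600,:360]=b
c=Z(im[135:235,540:640],2.4);o[360:600,400:640]=c
o=(255*(o/255.)**.8).astype(np.uint8)
cv2.imwrite("pics/w1c.png",o)
```

```text
(no output)
```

View pics/w1c.png

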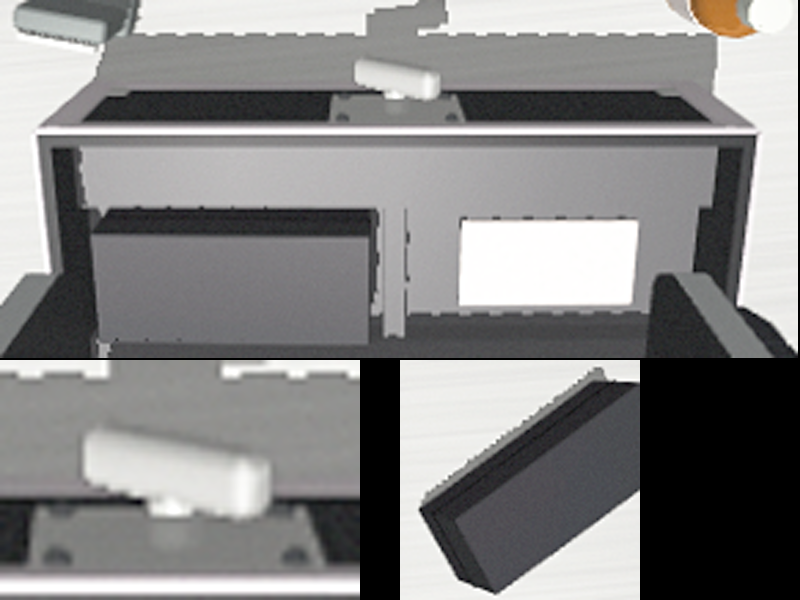

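Run:
```python
from h import *
import pickle
from scipy.optimize import least_squares
W=pickle.load(open("w1.pkl","rb"));S=cam("side");C=cam("scene")
w=lambda u,v:(190+u/2.75,195+v/2.75)
s=lambda u,v:(200+u/3.2,115+v/3.2)
c=lambda u,v:(205+u/4,195+v/4)
o1=[(W,w(38,133),(-80,-156,90)),(W,w(758,130),(-80,156,90)),(W,w(460,220),(-22,33,48)),(W,w(637,220),(-22,119,48)),(W,w(632,304),(22,119,48)),(W,w(457,305),(22,33,48))]
o2=[(S,s(398,203),(-80,-156,90)),(S,s(355,470),(-80,156,90)),(S,s(350,553),(-80,156,0)),(S,s(237,380),(22,33,48)),(S,s(297,383),(-22,33,48))]
o3=[(C,c(72,243),(-80,-156,90)),(C,c(545,190),(-80,156,90))]
T=lambda p,q:R.from_euler("z",p[2]).apply(q)+[p[0],p[1],0]
for obs in(o1,o2,o1+o2,o1+o2+o3):
    f=lambda p:np.ravel([proj(o[0],T(p,o[2]))[0]-o[1] for o in obs])
    q=least_squares(f,[557,-29,-.1],x_scale=[100,100,.1],loss="soft_l1")
    print(q.x[:2],np.degrees(q.x[2]),np.abs(f(q.x)).max())
    if obs is o1: print(f(q.x).reshape(-1,2).round(1)); p=q.x
bb=[305+83/6,305+271/6,205+68/6,205+157/6]
for th in np.arange(.4,1.5,.1):
    Q=[(x,a*np.sin(th)+b*np.cos(th),60+a*np.cos(th)-b*np.sin(th)) for x in(-104.5,-90.5) for a in(-22,22) for b in(-5,5)]
    P=proj(W,T(p,Q)); print(th.round(1),(np.array([*P.min(0),*P.max(0)])[[0,2,1,3]]-bb).round(1))
# gift box: bottom-left end, image crop
g=lambda u,v:(540+(u-400)/2.4,135+(v-360)/2.4)
print(onz(W,[g(455,520),g(497,593)],36), onz(W,[g(420,508)],0))
```

```text
[556.75655939 -29.13811038] -5.362960073899223 1.7356056526892303
[[-1.7 -0. ]
 [ 0.3  0.4]
 [ 0.5  0.5]
 [ 0.1  0.2]
 [-0.6 -0.6]
 [ 0.7 -0.5]]
[556.62899345 -30.04441879] -5.867980358384897 1.6295996269845716
[556.7470991  -29.23697873] -5.440409409344843 1.7456712959937022
[556.9766428  -29.01527308] -5.466677499811191 2.2935069914574058
0.4 [ 4.1 -5.  -3.   1.5]
0.5 [ 2.8 -3.5 -2.9  1.4]
0.6 [ 1.5 -2.3 -2.8  1.2]
0.7 [ 0.3 -1.2 -2.6  1. ]
0.8 [-0.7 -0.2 -2.5  0.7]
0.9 [-1.6  0.5 -2.2  0.5]
1.0 [-2.3  1.1 -2.   0.1]
1.1 [-2.8  1.5 -1.7 -0.2]
1.2 [-3.2  1.8 -1.4 -0.6]
1.3 [-3.4  1.8 -1.1 -1. ]
1.4 [-3.5  1.6 -0.8 -1.4]
[[465.65849338 287.93788135  36.        ]
 [510.70062608 317.78546184  36.        ]] [[465.06758813 290.19755369   0.        ]]
```

```bash
cat >> h.py <<'E'
CASE=(556.8,-29.2,-5.4)
def c2w(p):
    return R.from_euler("z",CASE[2],degrees=True).apply(p)+[CASE[0],CASE[1],0]
def w2c(p):
    return R.from_euler("z",-CASE[2],degrees=True).apply(np.array(p)-[CASE[0],CASE[1],0])
def plan(pts,start=None,yaw0=None):  # pts: [(world xyz, yaw)] -> tool shifts from start
    st=r.sense(); s=st["tool_pos"] if start is None else np.array(start); y=st["tcp_rot"][2] if yaw0 is None else yaw0
    M=R.from_euler("xyz",[180,0,y],degrees=True).as_matrix()
    for p,yw in pts: print(((np.array(p)-s)@M).round(1), round((y-yw+180)%360-180,1))
E
python3 - <<'E'
from h import *
print(r.sense()["tool_pos"],r.sense()["tcp_rot"])
plan([((455,358,130),123.3),((455,358,25),123.3)])
a=(455,358)
plan([((455,358,200),123.3),((*c2w((0,76,0))[:2],200),84.6),((*c2w((0,76,0))[:2],74),84.6)],start=(455,358,25),yaw0=123.3)
E
```

```text
[429.52318646 -30.11669682 349.95923391] [ 1.79996447e+02 -3.61143611e-02  1.74131080e+02]
[ 14.3 388.7 220. ] 50.8
[ 14.3 388.7 325. ] 50.8
[   0.    0. -175.] 0.0
[-320.2  -80.  -175. ] 38.7
[-320.2  -80.   -49. ] 38.7
```

Call:
step_arm(rows=[[[14,389,220],51],[[14,389,220],51],[[14,389,220],51],[[14,389,220],51],[[14,389,220],51],[[14,389,220],51],[[14,389,220],51],[[14,389,220],51],[[14,389,220],51],[[14,389,220],51],[[14,389,220],51],[[14,389,220],51]], fingers=1)

```text
time: 3.25
tool_pos: [453.7, 358.2, 129.5]
tcp_rot: [-179.9, 0.0, 123.2]
ft_force: [0.3, -0.8, -0.3]
finger_gap: 85.5
grip_force: 0.0
```

Run:
```python
from h import *
C=cam("wrist"); im=snapshot("wrist"); s=r.sense();print(s["tool_pos"],s["tcp_rot"])
# expected vs seen: dark mask between fingers
P=[(x,y,36) for x,y in[(465.7,288),(510.7,317.8)]]
print(proj(C,P)); p=proj(C,[(455,358,36)])[0];print(p)
g=cv2.cvtColor(im,cv2.COLOR_BGR2GRAY)
cv2.imwrite("pics/g1.png",cv2.convertScaleAbs(im,alpha=1.3,beta=10))
```

```text
[454.34388496 357.89569759 130.44790891] [-1.79980207e+02  2.24712808e-02  1.23184508e+02]
[[285.39056834 332.1338077 ]
 [359.34472624 331.92078791]]
[325.87175707 248.15128684]
```

View pics/g1.png

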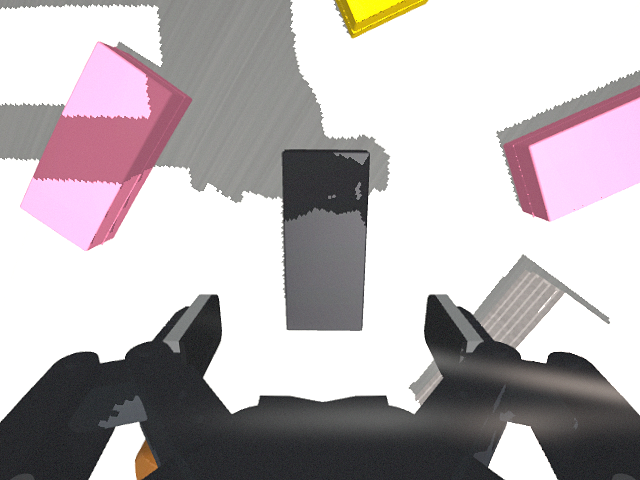

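Run:
```python
from h import *
C=cam("wrist")
t=onz(C,[(287,329),(362,329.5),(370,152),(283,150.5)],36);print(t,t.mean(0),[np.linalg.norm(t[i]-t[i-1]) for i in range(4)])
a=(t[2]+t[3]-t[0]-t[1]);yaw=np.degrees(np.arctan2(a[1],a[0]));print(yaw)
m=t.mean(0);plan([((m[0],m[1],25),yaw)],start=(454.2,358.1,130),yaw0=123.3)
```

```text
[[466.28184829 290.08922792  36.        ]
 [512.35276067 319.78105754  36.        ]
 [444.30308599 425.78660895  36.        ]
 [397.96363723 396.55707331  36.        ]] [455.22533304 358.05349193  36.        ] [np.float64(126.50209509616585), np.float64(54.80997823245173), np.float64(125.96799258580971), np.float64(54.78786604511971)]
122.69281736410771
[ -0.6   0.8 105. ] 0.6
```

Call:
step_arm(rows=[[[-0.6,0.8,40],0.6],[[-0.6,0.8,75],0.6],[[-0.6,0.8,95],0.6],[[-0.6,0.8,105],0.6],[[-0.6,0.8,105],0.6]])

```text
time: 3.8
tool_pos: [455.2, 357.1, 24.9]
tcp_rot: [-179.9, 0.0, 122.6]
ft_force: [0.3, -0.8, -0.7]
finger_gap: 85.6
grip_force: 0.0
```

Call:
step_arm(rows=[[[0,0,0],0],[[0,0,0],0],[[0,0,0],0],[[0,0,0],0],[[0,0,0],0],[[0,0,0],0]], fingers=0.4, squeeze=45)

```text
time: 4.4
tool_pos: [456.9, 359.1, 27.6]
tcp_rot: [179.8, 0.0, 122.7]
ft_force: [0.8, -0.9, 6.7]
finger_gap: 55.2
grip_force: 49.2
```

Run:
```python
from h import *
t=c2w((0,76,0))[:2];print(t,r.sense()["tool_pos"])
plan([((*t,200),84.6),((*t,74),84.6)],start=(455.2,358,25),yaw0=122.7)
```

```text
[563.95223181  46.46270931] [456.85437153 359.12866283  27.64456745]
[-320.9  -76.8 -175. ] 38.1
[-320.9  -76.8  -49. ] 38.1
```

Call:
step_arm(rows=[[[0,0,-15],0],[[0,0,-45],0],[[0,0,-85],0],[[0,0,-130],0],[[0,0,-175],0],[[0,0,-175],0]])

```text
time: 5.0
tool_pos: [458.8, 360.7, 210.4]
tcp_rot: [179.2, -0.0, 122.7]
ft_force: [0.2, 0.5, 0.2]
finger_gap: 55.4
grip_force: 48.3
```

Run:
```python
from h import *
C=cam("wrist");im=snapshot("wrist");s=r.sense();print(s)
C=cam("wrist");print(C[3]); cv2.imwrite("pics/h1.png",im)
```

```text
{'time': 5.05, 'joint_pos': array([3.31397682e+01, 5.27178103e+00, 9.13814306e+01, 2.62035719e-03,
       8.27932519e+01, 4.17623350e-01]), 'qd': array([ 0.11138424,  2.99211246,  4.5949596 ,  0.05722002, -1.63165386,
        0.18315748]), 'joint_efforts': array([ 3.35725292e-02, -5.72094190e+01, -5.22383881e+01,  6.64902982e-04,
        4.42993948e-01, -8.97201098e-04]), 'tool_pos': array([457.54674799, 359.88893203, 206.55334556]), 'tcp_rot': array([ 1.79446497e+02, -6.63721586e-03,  1.22721861e+02]), 'ft_force': array([ 0.04466714, -0.20076092, -1.85829778]), 'wrist_torque': array([0.0201353 , 0.02506222, 0.04991937]), 'grip_force': 48.34836781024933, 'finger_gap': 54.79821471630302}
[417.76584016 418.16460001 336.85210814]
```

Call:
step_arm(rows=[[[-35,-8,0],5],[[-75,-18,0],10],[[-115,-28,0],15],[[-155,-37,0],20],[[-195,-47,0],25],[[-235,-56,0],30],[[-270,-65,0],34],[[-298,-72,0],37],[[-312,-75,0],38.1],[[-321,-77,0],38.1],[[-321,-77,0],38.1],[[-321,-77,0],38.1]])

```text
time: 6.25
tool_pos: [563.6, 47.6, 200.0]
tcp_rot: [-180.0, -0.0, 84.7]
ft_force: [-0.8, 0.6, -1.7]
finger_gap: 55.1
grip_force: 48.3
```

Run:
```python
from h import *
C=cam("wrist");im=snapshot("wrist");s=r.sense();print(s["tool_pos"],s["tcp_rot"],w2c(s["tool_pos"]))
S=cam("side");sd=snapshot("side")
Z=lambda a,k:cv2.resize(a,None,fx=k,fy=k,interpolation=cv2.INTER_CUBIC)
o=np.zeros((600,800,3),np.uint8)
o[:360,:480]=Z(im,.75);o[360:600,:450]=Z(im[235:315,245:395],3); a=Z(sd[100:300,200:360],2);o[:400,480:800]=a
cv2.imwrite("pics/h2.png",o);cv2.imwrite("pics/h2side.png",sd);cv2.imwrite("pics/h2w.png",im)
```

```text
[563.6261319   47.7516495  200.12974013] [-1.79971038e+02 -2.25016944e-02  8.47123067e+01] [ -0.44595265  77.25253112 200.12974013]
```

View pics/h2.png

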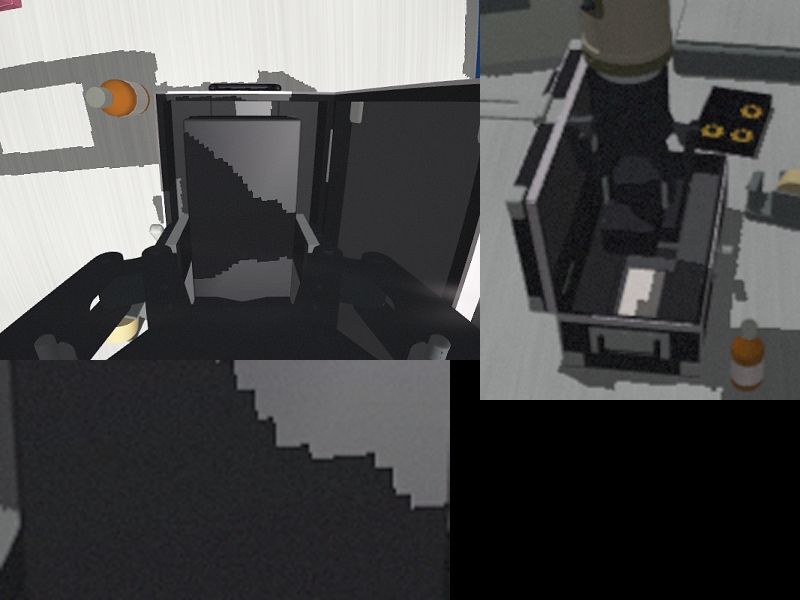

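Run:
```python
from h import *
C=cam("wrist")
for z in (206,209): print([w2c(p).round(1) for p in onz(C,[(246,159),(397,159.5)],z)])
```

```text
[array([-28.4, 140.3, 206. ]), array([ 24.7, 140.2, 206. ])]
[array([-27.8, 140.5, 209. ]), array([ 24. , 140.4, 209. ])]
```

Call:
step_arm(rows=[[[-1,0,35],0.1],[[-1,0,70],0.1],[[-1,0,95],0.1],[[-1,0,108],0.1],[[-1,0,115],0.1],[[-1,0,119],0.1],[[-1,0,119],0.1]])

```text
time: 7.05
tool_pos: [564.5, 45.8, 82.1]
tcp_rot: [179.9, -0.0, 84.5]
ft_force: [-0.1, 0.3, -1.1]
finger_gap: 55.0
grip_force: 48.2
```

Call:
step_arm(rows=[[[0,1,2],0],[[0,1,4],0],[[0,1,5],0],[[0,1,6],0],[[0,1,6],0],[[0,1,6],0]])

```text
time: 7.65
tool_pos: [565.1, 45.4, 75.7]
tcp_rot: [180.0, -0.0, 84.5]
ft_force: [-1.4, -0.2, 2.1]
finger_gap: 55.1
grip_force: 48.7
```

Call:
step_arm(rows=[[[0,0,0.7],0],[[0,0,0.7],0],[[0,0,0.7],0]])

```text
time: 7.95
tool_pos: [565.1, 45.4, 75.7]
tcp_rot: [180.0, 0.0, 84.5]
ft_force: [-5.0, -0.6, 8.5]
finger_gap: 54.9
grip_force: 49.4
```

Call:
step_arm(rows=[[[0,0,0],0],[[0,0,0],0],[[0,0,-1],0],[[0,0,-2],0],[[0,0,-3],0],[[0,0,-4],0]], fingers=0.85)

```text
time: 8.55
tool_pos: [564.9, 45.5, 78.6]
tcp_rot: [-180.0, 0.0, 84.5]
ft_force: [0.5, -0.2, 0.2]
finger_gap: 73.0
grip_force: 0.0
```

Run:
```python
from h import *
S=cam("side"); b=onz(S,[(200+428/3.2,115+565/3.2)],0);print(b,w2c(b))
t=lambda x,y,z:(*c2w((x,y,0))[:2],z)
plan([(t(0,76,220),84.6),(t(-102,48,220),174.6)],start=(564.9,45.5,78.6),yaw0=84.5)
plan([(t(-102,48,77),174.6),(t(-102,25,77),174.6),(t(-102,0,77),174.6)],start=t(-102,48,220),yaw0=174.6)
```

```text
[[437.45426766 142.28309827   0.        ]] [[-134.9540569   159.49062464    0.        ]]
[   0.9   -1.  -141.4] -0.1
[ -27.3 -103.  -141.4] -90.1
[  0.  -0. 143.] 0.0
[ -0. -23. 143.] 0.0
[  0. -48. 143.] 0.0
```

Call:
step_arm(rows=[[[0,0,-10],0],[[0,0,-40],0],[[0,0,-90],0],[[0,0,-140],0],[[0,0,-140],-8]])

```text
time: 9.05
tool_pos: [569.3, 45.5, 229.1]
tcp_rot: [179.2, 0.0, 92.5]
ft_force: [1.1, -0.8, 0.1]
finger_gap: 72.6
grip_force: 0.0
```

Call:
step_arm(rows=[[[-2,-15,-1],-8.5],[[-4,-40,-1],-17],[[-6,-65,-1],-25.5],[[-10,-90,-1],-34],[[-12.6,-102,-1],-42],[[-12.6,-105.8,-1],-50],[[-12.6,-105.8,-1],-58],[[-12.6,-105.8,-1],-66],[[-12.6,-105.8,-1],-74],[[-12.6,-105.8,-1],-82.1],[[-12.6,-105.8,-1],-82.1],[[-12.6,-105.8,-1],-82.1]], fingers=0)

```text
time: 10.25
tool_pos: [459.8, 28.2, 220.2]
tcp_rot: [180.0, 0.0, 174.4]
ft_force: [-1.6, -0.0, 0.4]
finger_gap: -0.3
grip_force: 0.0
```

Run:
```python
from h import *
C=cam("wrist");im=snapshot("wrist");s=r.sense();print(s["tool_pos"],s["tcp_rot"],w2c(s["tool_pos"]),s["finger_gap"])
sd=snapshot("side")
Z=lambda a,k:cv2.resize(a,None,fx=k,fy=k,interpolation=cv2.INTER_CUBIC)
o=np.zeros((600,800,3),np.uint8)
o[:360,:480]=Z(im,.75); a=Z(sd[100:300,200:360],2);o[:400,480:800]=a
o[360:600,:480]=cv2.convertScaleAbs(Z(im[200:320,200:440],2),alpha=1.7,beta=10)
cv2.imwrite("pics/h3.png",o);cv2.imwrite("pics/h3w.png",im)
```

```text
[459.81346945  28.25979903 220.02635093] [1.79996670e+02 2.97687177e-02 1.74385290e+02] [-101.96354566   48.0775516   220.02635093] 0.10014740499787438
```

View pics/h3.png

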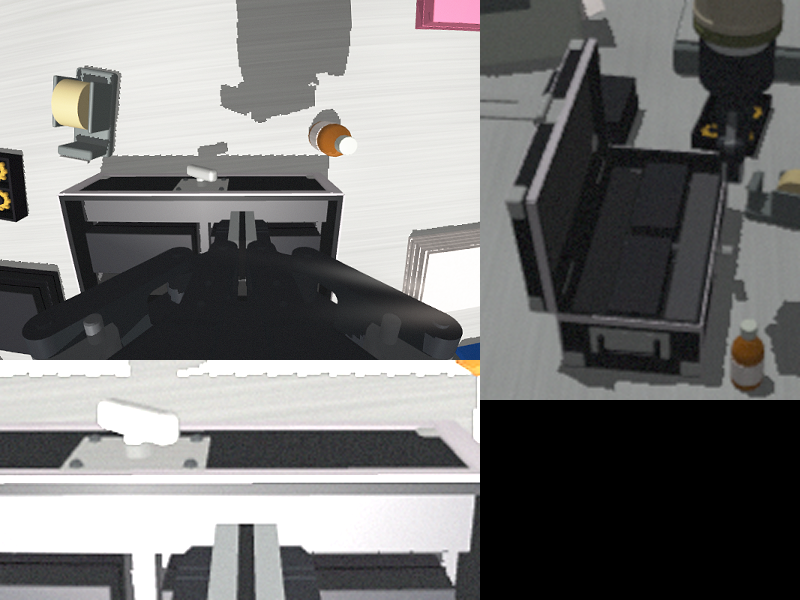

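Call:
step_arm(rows=[[[0,0,45],0],[[0,0,90],0],[[0,0,125],0],[[0,0,140],0],[[0,0,143],0],[[0,-6,143],0],[[0,-12,143],0],[[0,-15,143],0],[[0,-18,143],0],[[0,-21,143],0],[[0,-24,143],0],[[0,-27,143],0]])

```text
time: 11.55
tool_pos: [459.0, 6.1, 80.1]
tcp_rot: [179.4, 0.2, 174.6]
ft_force: [-12.2, 36.2, 36.2]
finger_gap: -0.3
grip_force: 24.6
```

Call:
step_arm(rows=[[[0,-1.5,0],0],[[0,-3,0],0],[[0,-4.5,0],0],[[0,-6,0],0],[[0,-6,0],0]])

```text
time: 12.05
tool_pos: [458.8, 1.1, 83.0]
tcp_rot: [179.4, 0.2, 174.7]
ft_force: [-25.3, 36.0, 58.6]
finger_gap: -0.0
grip_force: 33.4
```

Call:
step_arm(rows=[[[0,3,-10],0],[[0,6,-40],0],[[0,6,-70],0],[[0,6,-70],0]])

```text
time: 12.45
tool_pos: [460.5, 1.0, 152.0]
tcp_rot: [-180.0, 0.5, 174.6]
ft_force: [0.5, -0.5, 0.6]
finger_gap: 0.4
grip_force: 0.0
```

Run:
```python
from h import *
import pickle
C=cam("wrist");im=snapshot("wrist");s=r.sense();print(s["tool_pos"],s["tcp_rot"],w2c(s["tool_pos"]),s["ft_force"])
pickle.dump(C,open("w4.pkl","wb"));cv2.imwrite("pics/h4w.png",im)
p=proj(C,c2w((-97.5,0,60)));print(p)
g=cv2.cvtColor(im,cv2.COLOR_BGR2GRAY);print(proj(C,[c2w((x,y,60)) for x in(-104,-90) for y in(-25,25)]))
u,v=p[0].astype(int)
sub=g[v-40:v+40:3,u-70:u+70:3]
for row in sub: print("".join(" .:-=+*#%@"[min(9,int(x)//26)] for x in row))
```

```text
[459.38266901   1.00515198 149.76906691] [-179.99100056    0.35384404  174.60723049] [-99.82754534  20.90331974 149.76906691] [-0.7888082   0.97540579 -0.37292037]
[[291.99582534 249.14370308]]
[[254.33880797 239.8363678 ]
 [329.32816532 239.8918162 ]
 [255.49811391 259.59203502]
 [329.20809704 259.70357896]]
@@@@@@@@@@@@@@@@@@@@@@@@=====++==*@@@@@@@@@@@@@
@@@@@@@@@@@@@@@@@@@@@@@+=======**@@@@@@@@@@@@@@
@@@@@@%@@@@%@@@@@%%@@@@+=======@@@@@%%@@@@%@@@@
==================================+============
==========================++==+==+=============
==============+===+======================++++=+
=====+=+++==+===================++=++=+========
===============================================
===============================================
=====================================+=========
===================++=======================+++
=========++====+=+=+++==========+=+=+==========
====+===============*++========================
====================**++=======================
=====================**++****===========++====+
. .  .. . ... ..... .+**#%%%#*  . . .... . .. .
........ ...:::.-----:**%@@@%*:::::::::....   .
...... .... =-::======%*%@@%%*=====::==....... 
.. ...  .. -=========-%#%@@%%*=========........
....... .  =============%%%%%==========... ... 
... ......-==========-===**=-==========. .. ...
 ....   ..=============================... ... 
.. ..... -=-========================-==.... ...
.. . ....=:::======================:::=..  ... 
        -=-:-================-=-=--:-:=:  ...  
=================================...===========
=================================. .===========
```

Run:
```python
from h import *
import pickle
W=pickle.load(open("w4.pkl","rb"))
for th in np.arange(0,1.2,.1):
    Q=[c2w((x,a*np.sin(th)+b*np.cos(th),60+a*np.cos(th)-b*np.sin(th))) for x in(-104.5,-90.5) for a in(-22,22) for b in(-5,5)]
    P=proj(W,Q);hi=P[[2,3,6,7]];lo=P[[0,1,4,5]]; print(th.round(1),"top u %.0f-%.0f v %.0f-%.0f | low u %.0f-%.0f v %.0f-%.0f"%(hi[:,0].min(),hi[:,0].max(),hi[:,1].min(),hi[:,1].max(),lo[:,0].min(),lo[:,0].max(),lo[:,1].min(),lo[:,1].max()))
g=cv2.cvtColor(cv2.imread("pics/h4w.png"),cv2.COLOR_BGR2GRAY)
for row in g[238:278:2,270:326]: print("".join(" .:-=+*#%@"[min(9,int(x)//26)] for x in row))
```

```text
0.0 top u 280-297 v 250-271 | low u 287-302 v 230-249
0.1 top u 284-301 v 249-271 | low u 284-299 v 230-249
0.2 top u 288-304 v 249-271 | low u 281-296 v 230-249
0.3 top u 291-308 v 248-271 | low u 278-293 v 230-250
0.4 top u 295-311 v 248-271 | low u 276-289 v 230-250
0.5 top u 299-314 v 247-271 | low u 273-286 v 231-251
0.6 top u 302-316 v 246-271 | low u 270-283 v 231-252
0.7 top u 306-319 v 245-270 | low u 268-280 v 231-252
0.8 top u 309-321 v 244-269 | low u 266-278 v 232-253
0.9 top u 312-322 v 244-269 | low u 264-275 v 232-254
1.0 top u 315-324 v 243-268 | low u 262-272 v 233-255
1.1 top u 317-325 v 242-267 | low u 260-270 v 233-256
========++++==============-===+===+====+=======+========
=+==+===++++++==============-=========================++
==+=====++++++++==============-========++=++=+=+++=++++=
========++*++++++=================++++===+===+=======+==
=========+****+++++==============-======================
==========+*****+++++===================================
++++++++++++******++++===++*+******+==++++++++++++++++++
............=*******+++*############*++:................
  . ....   . :+*******##%%%%@%%%%%%##**-. .  ...   .....
...............+******#%%@@@@@@@@@%%#**-................
================+*****#%@@@@@@@@%%%%#**===============-:
===============#%%****#%@@@@@@@%%%%%#**===============-:
==============-*%%%#**#%@@@@@@%%%%%%##*=================
=================#%%#*#%%%%%@%%%%%%%###=================
=====================+*%%%%%%%%%%%%%#*==================
==============-========+#%%%%%%%##%+====================
========================================================
========================================================
========================================================
=======================================================-
```

Call:
step_arm(rows=[[[0,24,0],0],[[0,24,25],0],[[0,24,50],0],[[0,24,70],0],[[0,24,80],0],[[0,24,85],0],[[0,20,85],0],[[0,16,85],0],[[0,12,85],0],[[0,10,85],0]])

```text
time: 13.5
tool_pos: [458.8, 10.7, 62.5]
tcp_rot: [-180.0, 0.1, 174.6]
ft_force: [-0.0, -0.0, -0.5]
finger_gap: 0.2
grip_force: 0.0
```

Call:
step_arm(rows=[[[0,-2,0],0],[[0,-4,0],0],[[0,-6,0],0],[[0,-8,0],0],[[0,-8,0],0]])

```text
time: 14.0
tool_pos: [457.6, 3.3, 61.8]
tcp_rot: [180.0, 0.0, 174.6]
ft_force: [0.7, 1.0, 1.1]
finger_gap: 0.2
grip_force: 1.0
```

Call:
step_arm(rows=[[[0,-1.5,0],0],[[0,-3,0],0],[[0,-4.5,0],0],[[0,-6,0],0],[[0,-6,0],0]])

```text
time: 14.5
tool_pos: [457.1, 0.3, 61.7]
tcp_rot: [179.7, 0.0, 174.6]
ft_force: [1.1, 20.3, 3.4]
finger_gap: -0.5
grip_force: 10.3
```

Call:
step_arm(rows=[[[0,5,0],0],[[0,12,0],0],[[0,12,-30],0],[[0,12,-70],0],[[0,12,-110],0],[[0,12,-130],0],[[0,12,-130],0]])

```text
time: 15.2
tool_pos: [460.1, 8.9, 195.5]
tcp_rot: [-180.0, 0.4, 174.6]
ft_force: [0.6, -0.5, 0.1]
finger_gap: 0.2
grip_force: 0.0
```

Run:
```python
from h import *
W=cam("wrist");im=snapshot("wrist");s=r.sense();print(s["tool_pos"],s["tcp_rot"],w2c(s["tool_pos"]),s["ft_force"])
for th in np.arange(0,.5,.1):
    Q=[c2w((x,a*np.sin(th)+b*np.cos(th),60+a*np.cos(th)-b*np.sin(th))) for x in(-104.5,-90.5) for a in(-22,22) for b in(-5,5)]
    P=proj(W,Q);hi=P[[2,3,6,7]];lo=P[[0,1,4,5]]; print(th.round(1),"top u %.0f-%.0f v %.0f-%.0f | low u %.0f-%.0f v %.0f-%.0f"%(hi[:,0].min(),hi[:,0].max(),hi[:,1].min(),hi[:,1].max(),lo[:,0].min(),lo[:,0].max(),lo[:,1].min(),lo[:,1].max()))
u,v=proj(W,c2w((-97.5,0,60)))[0].astype(int); print("u0",u-25,"v0",v-22)
g=cv2.cvtColor(im,cv2.COLOR_BGR2GRAY)
for row in g[v-22:v+26:2,u-25:u+35]: print("".join(" .:-=+*#%@"[min(9,int(x)//26)] for x in row))
cv2.imwrite("pics/h5w.png",im)
```

```text
[458.96404645   9.038568   193.08645616] [-179.96462634    0.18469997  174.60100408] [-101.00032126   28.86168731  193.08645616] [ 0.59247357  0.59744479 -1.19637767]
0.0 top u 277-291 v 232-251 | low u 283-296 v 219-235
0.1 top u 280-294 v 232-251 | low u 281-293 v 219-235
0.2 top u 283-297 v 232-251 | low u 278-290 v 219-235
0.3 top u 286-300 v 232-251 | low u 276-288 v 219-235
0.4 top u 289-302 v 231-251 | low u 273-285 v 219-236
u0 261 v0 211
======================+===============+==+==================
===============+======++=====++==+=====+====================
====+===+=++================================================
=================================================+==+++=+++=
=======================+====================================
============================================================
=============================-==============================
==================================--========================
==================================--=======+================
==================+==============---=====================+==
=================================---====+======++===+==++==+
===================+++++*+*+====---=========================
=================+######%%%##*+=---=========================
+++++++++++++++++#%%%%%@@@@%%#*+=-=+++++++++++++++++++++++++
                -%%%@@@@@@@@%##+==:                         
..:.............-%%%@@@@@@@%%##+==:........ ....... .....:..
::::::===========%%%@@@@@@@%%%#*=+====================::::::
-----============#%%@@@@@@@%%%#*======================------
=======-========-=%%@@@@@@%%%%#=============================
====================*%%%%%%##+==============================
===================-========================================
============================================================
=======================================================----=
=====================================================-::::::
```

Run:
```python
from h import *
t=lambda x,y,z:(*c2w((x,y,0))[:2],z)
print("A");plan([(t(-102,29,310),174.6),(t(155,95,310),174.6),(t(155,95,210),174.6),(t(132,95,210),174.6)],start=t(-102,29,192),yaw0=174.6)
print("B")
pts=[]
for i,th in enumerate(np.linspace(1.6,0,24)):
    d=112+16*(1.6-th)/1.6
    pts.append((t(80-d*np.cos(th)+30*np.sin(th)+11,95,90+d*np.sin(th)+30*np.cos(th)+11),174.6))
plan(pts,start=t(132,95,210),yaw0=174.6)
```

```text
A
[  -0.    0. -118.] 0.0
[-257.   66. -118.] 0.0
[-257.   66.  -18.] 0.0
[-234.   66.  -18.] 0.0
B
[ 7.7  0.  -2.1] 0.0
[15.6  0.  -4.8] 0.0
[23.6 -0.  -7. ] 0.0
[31.8  0.  -8.6] 0.0
[40.2  0.  -9.6] 0.0
[ 48.7   0.  -10.1] 0.0
[57.2  0.  -9.9] 0.0
[65.7  0.  -9.1] 0.0
[74.2 -0.  -7.7] 0.0
[82.7 -0.  -5.7] 0.0
[91.  0. -3.] 0.0
[99.1  0.   0.2] 0.0
[107.  -0.   4.] 0.0
[114.7  -0.    8.4] 0.0
[122.1  -0.   13.4] 0.0
[129.1  -0.   18.9] 0.0
[135.8  -0.   24.9] 0.0
[142.   -0.   31.4] 0.0
[147.8  -0.   38.4] 0.0
[153.2  -0.   45.8] 0.0
[158.   -0.   53.6] 0.0
[162.2  -0.   61.7] 0.0
[165.9  -0.   70.2] 0.0
[169.  -0.  79.] 0.0
```

Call:
step_arm(rows=[[[0,0,-45],0],[[0,0,-90],0],[[0,0,-118],0],[[-30,8,-118],0],[[-70,18,-118],0],[[-115,30,-118],0],[[-160,41,-118],0],[[-205,53,-118],0],[[-240,62,-118],0],[[-257,66,-118],0],[[-257,66,-118],0]])

```text
time: 16.35
tool_pos: [720.7, 51.1, 304.4]
tcp_rot: [-179.9, -0.3, 174.6]
ft_force: [-0.1, 0.1, -0.6]
finger_gap: -0.0
grip_force: 0.0
```

Call:
step_arm(rows=[[[0,0,30],0],[[0,0,60],0],[[0,0,85],0],[[0,0,97],0],[[0,0,100],0],[[5,0,100],0],[[12,0,100],0],[[18,0,100],0],[[23,0,100],0],[[23,0,100],0]])

```text
time: 17.35
tool_pos: [696.8, 53.3, 210.7]
tcp_rot: [180.0, 0.1, 174.6]
ft_force: [0.2, 1.1, 0.1]
finger_gap: 0.1
grip_force: 0.0
```

Now push the lid, first part.

Call:
step_arm(rows=[[[4,0,-1],0],[[8,0,-2],0],[[12,0,-4],0],[[16,0,-5],0],[[20,0,-6],0],[[24,0,-7],0],[[28,0,-8],0]])

```text
time: 18.05
tool_pos: [669.2, 55.6, 217.6]
tcp_rot: [-180.0, 0.0, 174.6]
ft_force: [5.0, -0.5, -2.4]
finger_gap: 0.4
grip_force: 2.3
```

Call:
step_arm(rows=[[[4,0,-1],0],[[12,0,-1.7],0],[[20.5,0,-2],0],[[29,0,-2],0],[[37.5,0,-1],0],[[46,0,0],0],[[54.5,0,2],0],[[63,0,5],0],[[71,0,8],0],[[79,0,12],0]])

```text
time: 19.05
tool_pos: [589.8, 63.2, 205.4]
tcp_rot: [180.0, -0.0, 174.6]
ft_force: [3.4, -0.5, 0.0]
finger_gap: 0.3
grip_force: 1.3
```

Call:
step_arm(rows=[[[7.5,0,4.5],0],[[15,0,9.5],0],[[22,0,15],0],[[29,0,21],0],[[35,0,27.5],0],[[41,0,34.5],0],[[46,0,42],0],[[51,0,50],0],[[55,0,58],0],[[59,0,66],0]])

```text
time: 20.05
tool_pos: [531.3, 68.7, 138.7]
tcp_rot: [-180.0, -0.0, 174.6]
ft_force: [0.5, -0.1, 0.8]
finger_gap: 0.4
grip_force: 0.4
```

Call:
step_arm(rows=[[[1,0,3],0],[[2,0,6],0],[[3,0,8],0],[[3,0,9],0],[[3,0,10],0],[[3,0,10],0]])

```text
time: 20.65
tool_pos: [528.9, 69.0, 131.0]
tcp_rot: [-180.0, -0.0, 174.6]
ft_force: [-6.8, -0.2, 11.2]
finger_gap: -0.2
grip_force: 5.6
```

Call:
step_arm(rows=[[[0,0,1],0],[[0,0,2],0],[[0,0,2],0]])

```text
time: 20.95
tool_pos: [529.0, 69.0, 130.9]
tcp_rot: [-180.0, 0.0, 174.6]
ft_force: [-15.2, -0.5, 26.9]
finger_gap: 0.4
grip_force: 13.1
```

Call:
step_arm(rows=[[[0,0,-10],0],[[-10,5,-50],0],[[-40,20,-95],0],[[-70,40,-135],0],[[-90,60,-165],0],[[-90,60,-165],0],[[-90,60,-165],0]])

```text
time: 21.65
tool_pos: [625.1, 120.7, 293.6]
tcp_rot: [180.0, 0.1, 174.7]
ft_force: [0.3, 0.0, -1.4]
finger_gap: 0.3
grip_force: 0.0
```

Run:
```python
from h import *
import pickle
D={};o=np.zeros((600,800,3),np.uint8)
s=r.sense();print(s["tool_pos"],w2c(s["tool_pos"]))
Z=lambda a,k:cv2.resize(a,None,fx=k,fy=k,interpolation=cv2.INTER_CUBIC)
ims={}
for n in("wrist","side","scene"):
    D[n]=cam(n);ims[n]=snapshot(n);cv2.imwrite(f"pics/k_{n}.png",ims[n])
pickle.dump(D,open("k.pkl","wb"))
o[:300,:400]=Z(ims["wrist"],.625)
o[:400,400:800]=Z(ims["side"][140:300,200:360],2.5)
o[300:600,:400]=Z(ims["scene"][200:320,205:365],2.5)
o[400:600,400:800]=cv2.convertScaleAbs(ims["wrist"][100:300,120:520],alpha=1.5)
cv2.imwrite("pics/k.png",o)
for th in(2.6,2.8,3.0,3.14,3.3,3.5):
    e=c2w((-85-98*np.sin(th),0,118-98*np.cos(th)));m=c2w((-85,0,118))
    print(th,*[f"{n}:{proj(D[n],e)[0].round(0)}" for n in D])
print([proj(D[n],m)[0].round(0) for n in D])
```

```text
[625.13673649 120.72022304 293.61102842] [ 53.92471631 155.6859268  293.61102842]
2.6 wrist:[ 59. -60.] side:[343. 180.] scene:[276. 202.]
2.8 wrist:[ 51. -35.] side:[335. 177.] scene:[277. 205.]
3.0 wrist:[48. -3.] side:[327. 174.] scene:[277. 209.]
3.14 wrist:[49. 21.] side:[321. 174.] scene:[278. 213.]
3.3 wrist:[54. 50.] side:[314. 174.] scene:[278. 218.]
3.5 wrist:[64. 85.] side:[305. 175.] scene:[279. 226.]
[array([135.,  56.]), array([320., 207.]), array([280., 239.])]
```

View pics/k.png

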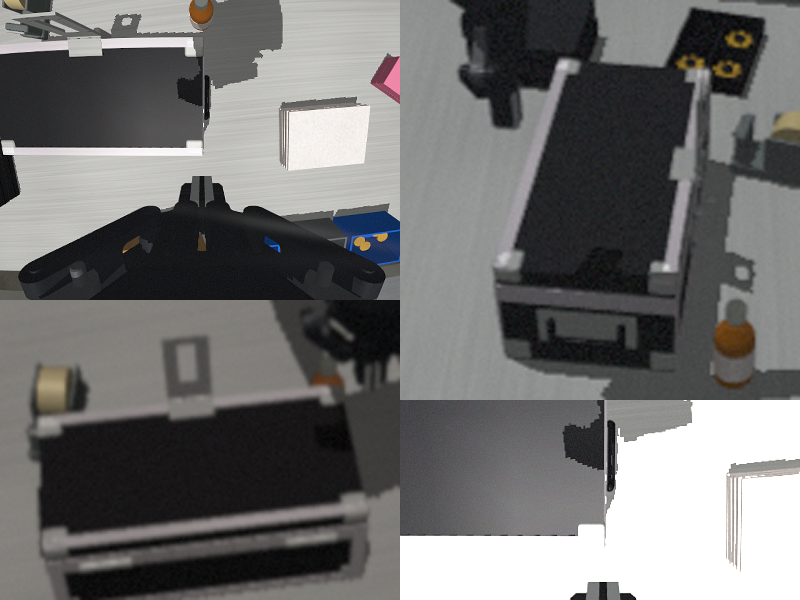

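Run:
```python
from h import *
t=lambda x,y,z:(*c2w((x,y,0))[:2],z)
print("A");plan([(t(-50,0,292),174.6),(t(-50,0,204),174.6)],start=t(53.9,155.7,292),yaw0=174.6)
pts=[]
for ph in np.linspace(3.15,0,34):
    rho=np.interp(ph,[0,1.2,3.15],[56,70,75]); c=np.clip((ph-np.pi/2)/.5,-1,1)
    x=-85-rho*np.sin(ph)-2*np.cos(ph)+11*c; z=118-rho*np.cos(ph)+2*np.sin(ph)
    pts.append((t(x,0,z+11),174.6))
print("B");plan(pts,start=t(-50,0,204),yaw0=174.6)
```

```text
A
[ 103.9 -155.7   -0. ] 0.0
[ 103.9 -155.7   88. ] 0.0
B
[21.4  0.   0. ] 0.0
[28.5 -0.   0.4] 0.0
[35.6 -0.   1.4] 0.0
[42.5  0.   3. ] 0.0
[49.1 -0.   5.4] 0.0
[55.6 -0.   8.3] 0.0
[61.6 -0.  11.8] 0.0
[67.3 -0.  15.9] 0.0
[72.6 -0.  20.4] 0.0
[77.4 -0.  25.5] 0.0
[81.7 -0.  30.9] 0.0
[85.4 -0.  36.8] 0.0
[90.  -0.  42.9] 0.0
[94.6 -0.  49.3] 0.0
[98.6 -0.  55.8] 0.0
[102.   -0.   62.5] 0.0
[104.7  -0.   69.3] 0.0
[106.8  -0.   76.1] 0.0
[108.2  -0.   82.8] 0.0
[109.   -0.   89.4] 0.0
[109.2  -0.   95.8] 0.0
[108.4  -0.  101.8] 0.0
[106.2  -0.  107.2] 0.0
[101.9  -0.  112.2] 0.0
[ 97.3  -0.  116.6] 0.0
[ 92.3  -0.  120.5] 0.0
[ 87.1  -0.  123.8] 0.0
[ 81.6  -0.  126.6] 0.0
[ 76.1  -0.  128.8] 0.0
[ 70.4  -0.  130.4] 0.0
[ 64.7  -0.  131.4] 0.0
[ 59.   -0.  131.8] 0.0
[ 53.4  -0.  131.7] 0.0
[ 48.  -0. 131.] 0.0
```

Call:
step_arm(rows=[[[25,-40,-5],0],[[55,-80,-5],0],[[80,-120,-5],0],[[98,-147,-2],0],[[104,-156,0],0],[[104,-156,0],0],[[104,-156,30],0],[[104,-156,60],0],[[104,-156,80],0],[[104,-156,88],0],[[104,-156,88],0],[[104,-156,88],0]], fingers=0.24)

```text
time: 23.0
tool_pos: [506.6, -24.9, 205.5]
tcp_rot: [180.0, 0.1, 174.6]
ft_force: [0.3, -0.2, -0.3]
finger_gap: 20.2
grip_force: 0.0
```

Call:
step_arm(rows=[[[7,0,0],0],[[14,0,0],0],[[21,0,0],0],[[28,0,0.5],0],[[35.5,0,1.5],0],[[42.5,0,3],0],[[49,0,5.5],0]])

```text
time: 23.7
tool_pos: [456.5, -20.7, 199.1]
tcp_rot: [180.0, 0.0, 174.6]
ft_force: [0.8, 0.3, 0.3]
finger_gap: 20.6
grip_force: 0.3
```

Call:
step_arm(rows=[[[6.5,0,3],0],[[12.5,0,6.5],0],[[18,0,10.5],0],[[23.5,0,15],0],[[28.5,0,20],0],[[32.5,0,25.5],0],[[36.5,0,31],0],[[41,0,37.5],0]])

```text
time: 24.5
tool_pos: [416.1, -16.9, 161.1]
tcp_rot: [-180.0, 0.0, 174.6]
ft_force: [1.0, -0.6, 1.3]
finger_gap: 20.5
grip_force: 0.2
```

Run:
```python
from h import *
s=r.sense();print(w2c(s["tool_pos"]),s["ft_force"])
D=cam("side");im=snapshot("side");cv2.imwrite("pics/l_side.png",im)
g=cv2.cvtColor(im,cv2.COLOR_BGR2GRAY)
for th in(1.5,1.8,2.0,2.2,2.4,3.1): print(th,proj(D,[c2w((-85-98*np.sin(th),y,118-98*np.cos(th))) for y in(-23,23)]).round(0).tolist())
print(proj(D,[c2w((-85,y,118)) for y in(-23,23)]))
for row in g[160:240:2,305:375]: print("".join(" .:-=+*#%@"[min(9,int(x)//22)] for x in row))
```

```text
[-141.24380377   -0.96744029  161.1422288 ] [ 1.00787307 -0.56102044  1.25389073]
1.5 [[361.0, 206.0], [360.0, 218.0]]
1.8 [[361.0, 196.0], [360.0, 209.0]]
2.0 [[359.0, 190.0], [358.0, 203.0]]
2.2 [[355.0, 184.0], [354.0, 197.0]]
2.4 [[350.0, 179.0], [349.0, 191.0]]
3.1 [[323.0, 168.0], [321.0, 180.0]]
[[320.84582186 200.65921021]
 [318.94406795 213.09836084]]
***=.      .  . ..  .             .. ........ . ..:=+*****************
**=.    ::.::.     . .      .   ....  . .    .....-+******************
*=.  .-==:. .-=+-..   .:..::..   ..  .. ... .... .=+******************
=:.  .-=+-:::=++-:..:-=-:..:=+=. .. . ..... ......+*******************
.........-+***#%##+:.-==:...==-:........:::. ... .+*******************
.........=+***%%##+:..::-====:.   . . .::....... :+*******************
........:=+++*##**=...   .     .   .  ---:......:+********************
............:+*#*+-: .  . . . . .. :. -===-.. ..=+********************
............=****+-:..          ... ..-===-.... =*********************
............+****-:+****+=----:::....:-===:  ...+*********************
...........:+***+--+*******
[... 1402 characters left out ...]
#=:-:::-----------+******************************************
....=*###*-:-:::------:----+******************************************
....+####=:---------:------+******************************************
...:*##**=:-::------------=+******************************************
...=*###*-:-:-------------+*******************************************
...+*###+:--:--------:----+*******************************************
..:*##**=:----------------+*******************************************
..=*##**--::--------------+*******************************+***********
..+##**=::::-------------+******************************=----------+**
.:+*#**=:-::::-----------+***************************+=------------+**
```

Call:
step_arm(rows=[[[4.5,0,6],0],[[8.5,0,13],0],[[12,0,19.5],0],[[14.5,0,26],0],[[17,0,33],0],[[18,0,40],0],[[19,0,46.5],0],[[19,0,53],0],[[18,0,59],0],[[16,0,64],0]])

```text
time: 25.55
tool_pos: [400.4, -15.4, 97.0]
tcp_rot: [180.0, -0.0, 174.6]
ft_force: [0.2, -0.7, 0.6]
finger_gap: 20.5
grip_force: 0.2
```

Call:
step_arm(rows=[[[-4,0,5],0],[[-9,0,9.5],0],[[-14,0,13.5],0],[[-19,0,17],0],[[-24.5,0,19.5],0],[[-30,0,22],0],[[-35.5,0,23.5],0]])

```text
time: 26.25
tool_pos: [436.1, -18.7, 73.8]
tcp_rot: [-180.0, -0.0, 174.6]
ft_force: [-1.2, 0.5, 0.5]
finger_gap: 20.6
grip_force: 0.3
```

Call:
step_arm(rows=[[[-5.5,0,1],0],[[-11,0,1],0],[[-16.5,0,0.5],0],[[-22,0,0],0],[[-24,0,0],0],[[-24,0,0],0]])

```text
time: 26.85
tool_pos: [458.7, -20.8, 73.7]
tcp_rot: [180.0, -0.2, 174.6]
ft_force: [-6.0, -0.1, 1.5]
finger_gap: 20.4
grip_force: 0.0
```

Call:
step_arm(rows=[[[-1,0,0],0],[[-2,0,0],0],[[-2,0,0],0]])

```text
time: 27.15
tool_pos: [458.7, -20.7, 72.9]
tcp_rot: [180.0, -0.4, 174.6]
ft_force: [-14.2, 1.4, 4.0]
finger_gap: 20.5
grip_force: 0.0
```

Call:
step_arm(rows=[[[4,0,0],0],[[12,0,0],0],[[25,0,-5],0],[[30,0,-40],0],[[30,0,-80],0],[[30,0,-110],0],[[30,0,-110],0]])

```text
time: 27.85
tool_pos: [434.9, -18.8, 189.9]
tcp_rot: [-180.0, 0.6, 174.6]
ft_force: [-0.3, 0.1, 0.2]
finger_gap: 20.3
grip_force: 0.0
```

Run:
```python
from h import *
W=cam("wrist");im=snapshot("wrist");s=r.sense();print(s["tool_pos"],w2c(s["tool_pos"]),s["ft_force"])
for ph in(0,.15,.3):
    print(ph,proj(W,[c2w((-85-d*np.sin(ph)-1.5,y,118-d*np.cos(ph))) for d in(31,98) for y in(-23,23)]).round(0).tolist())
print("wing",proj(W,[c2w((-104.5,y,z)) for z in(37,83) for y in(-6,6)]).round(0).tolist())
u,v=proj(W,c2w((-90,0,70)))[0].astype(int); u0=u-55;v0=v-40;print(u0,v0)
g=cv2.cvtColor(im,cv2.COLOR_BGR2GRAY)
for row in g[v0:v0+90:3,u0:u0+110:1]: print("".join(" .:-=+*#%@"[min(9,int(x)//26)] for x in row))
cv2.imwrite("pics/m_w.png",im)
```

```text
[433.68120207 -18.65486082 187.23133134] [-123.56477761   -1.08816294  187.23133134] [ 0.32830847  0.39405843 -0.74469365]
0 [[293.0, 289.0], [356.0, 289.0], [299.0, 258.0], [350.0, 258.0]]
0.15 [[293.0, 284.0], [357.0, 284.0], [299.0, 243.0], [350.0, 243.0]]
0.3 [[293.0, 279.0], [357.0, 279.0], [298.0, 229.0], [351.0, 229.0]]
wing [[318.0, 245.0], [332.0, 245.0], [317.0, 264.0], [333.0, 264.0]]
269 235
==========================================================+=====+=============================================
=============================+=+==+===================+================================================+==++==
+====================================================================+=+======================================
==============================================================================================================
==============================================================================================================
================================================================+==========================================+++
=======================+===
[... 1936 characters left out ...]
-. . .... =============:..........
........-============:..... .  -+++++++++++++++++++=+==+=+++=+++====+=+==+++=........ :=====-=======:.........
.......-============-:........ -############################################=.  ...... -=============.........
......-=============:....  . . +@@@@@@@@@@@@@@@@@@@@@@@@@@@@@@@@@@@@@@@@@@@@*.  . .... :=============-........
.....-=============-.  .. .    =@@@@@@@@@@@@@@@@@@@@@@@@@@@@@@@@@@@@@@@@@@@@*.   ....   -===-=========- ......
....:-=============:...... ... :===========-----==================-=-----==+:....  ..   .=========-====-......
...........:=======:.......... %@@@@@@@@@@@@@@@@@@@@@@@@@@@@@@@@@@@@@@@@@@@@@.  . . .....=======-:. ..........
```

Run:
```python
from h import *
t=lambda x,y,z:(*c2w((x,y,0))[:2],z)
s=r.sense();print(w2c(s["tool_pos"]),s["tcp_rot"][2])
F=[(-20,74),(-12,74),(-6,74.5),(-2,75),(2,75.5),(6,75),(10,73.7),(12,72),(14,70),(16,68),(18,66.5),(20,65)]
plan([(t(-104,-40,183),174.6),(t(-104,-40,85),174.6)]+[(t(-104,y-10,z+11),174.6) for y,z in F],yaw0=174.6)
```

```text
[-123.56477761   -1.08816294  187.23133134] 174.61377734770537
[-19.6 -38.9   4.2] 0.0
[-19.6 -38.9 102.2] 0.0
[-19.6 -28.9 102.2] 0.0
[-19.6 -20.9 102.2] 0.0
[-19.6 -14.9 101.7] 0.0
[-19.6 -10.9 101.2] 0.0
[-19.6  -6.9 100.7] 0.0
[-19.6  -2.9 101.2] 0.0
[-19.6   1.1 102.5] 0.0
[-19.6   3.1 104.2] 0.0
[-19.6   5.1 106.2] 0.0
[-19.6   7.1 108.2] 0.0
[-19.6   9.1 109.7] 0.0
[-19.6  11.1 111.2] 0.0
```

Call:
step_arm(rows=[[[-10,-20,0],0],[[-20,-39,0],0],[[-20,-39,25],0],[[-20,-39,55],0],[[-20,-39,80],0],[[-20,-39,94],0],[[-20,-39,98.5],0],[[-20,-39,98.5],0],[[-20,-34,98.5],0],[[-20,-29,98.5],0]], fingers=0)

```text
time: 28.9
tool_pos: [450.0, -49.0, 87.0]
tcp_rot: [-180.0, 0.1, 174.6]
ft_force: [-0.3, 0.3, 0.4]
finger_gap: -0.1
grip_force: 0.0
```

Case frame ≈ (−104.5, −29.8, 87). Push towards +y.

Call:
step_arm(rows=[[[0,4,0],0],[[0,8,0],0],[[0,11,0],0],[[0,14,-0.5],0],[[0,16,-1],0],[[0,18,-1.5],0],[[0,20,-1.5],0],[[0,22,-2],0]])

```text
time: 29.7
tool_pos: [450.9, -27.2, 87.5]
tcp_rot: [-180.0, -0.0, 174.6]
ft_force: [0.3, -2.3, 1.0]
finger_gap: -0.1
grip_force: 0.8
```

Call:
step_arm(rows=[[[0,2,0],0],[[0,4,0.5],0],[[0,6,1],0],[[0,8,2],0],[[0,10,3.5],0],[[0,12,5.5],0],[[0,14,7.5],0],[[0,16,9],0],[[0,18,10],0],[[0,18,10],0]])

```text
time: 30.7
tool_pos: [452.7, -9.0, 77.4]
tcp_rot: [180.0, -0.0, 174.6]
ft_force: [0.2, 0.5, 1.1]
finger_gap: -0.1
grip_force: 0.5
```

Call:
step_arm(rows=[[[0,3,0],0],[[0,6,0],0],[[0,6,1],0],[[0,6,2],0],[[0,6,3],0],[[0,6,3],0]])

```text
time: 31.3
tool_pos: [453.4, -2.7, 76.4]
tcp_rot: [180.0, -0.0, 174.6]
ft_force: [-10.5, 3.3, 22.9]
finger_gap: -0.1
grip_force: 11.2
```

Call:
step_arm(rows=[[[0,0,-4],0],[[10,0,-15],0],[[25,0,-45],0],[[30,0,-85],0],[[30,0,-115],0],[[30,0,-115],0],[[30,0,-115],0],[[30,0,-115],0]])

```text
time: 32.1
tool_pos: [422.6, -0.3, 188.1]
tcp_rot: [180.0, -0.1, 174.6]
ft_force: [-0.1, -1.0, -1.0]
finger_gap: -0.3
grip_force: 0.0
```

Run:
```python
from h import *
W=cam("wrist");im=snapshot("wrist");s=r.sense();print(s["time"],w2c(s["tool_pos"]),s["ft_force"])
for th in(1.3,1.45,1.57):
    Q=[c2w((x,a*np.sin(th)+b*np.cos(th),60+a*np.cos(th)-b*np.sin(th))) for a in(-22,22) for x in(-104.5,-90.5) for b in(-5,5)]
    P=proj(W,Q); print(th,"left v %.0f-%.0f u %.0f | right v %.0f-%.0f u %.0f"%(P[:4,1].min(),P[:4,1].max(),P[:4,0].min(),P[4:,1].min(),P[4:,1].max(),P[4:,0].max()))
print("leaf end/slot",proj(W,[c2w((-86.5,y,118-d)) for d in(31,98) for y in(-23,23)]).round(0).tolist())
print("lid front edge",proj(W,[c2w((-80,y,120)) for y in(-150,150)]).round(0).tolist())
u,v=proj(W,c2w((-95,0,60)))[0].astype(int); u0=u-50;v0=v-30;print(u0,v0)
g=cv2.cvtColor(im,cv2.COLOR_BGR2GRAY)
for row in g[v0:v0+75:2,u0:u0+100]: print("".join(" .:-=+*#%@"[min(9,int(x)//26)] for x in row))
cv2.imwrite("pics/n_w.png",im)
```

```text
32.15 [-136.52370976   16.11192914  187.87231598] [-0.89503146  0.2682539  -0.10898926]
1.3 left v 268-289 u 275 | right v 274-295 u 331
1.45 left v 270-291 u 274 | right v 272-294 u 331
1.57 left v 271-292 u 274 | right v 271-292 u 331
leaf end/slot [[270.0, 309.0], [332.0, 310.0], [281.0, 275.0], [331.0, 275.0]]
lid front edge [[78.0, 338.0], [523.0, 340.0]]
253 254
===========================+=====++=======+===+=+===================================================
==+====+=+===++===+==+=+++==+===+===============================================+==++=+=+=+++==+===+
==============================================================++=+++===+==+==+==+==+================
==============================================+==========+==========================================
====================================================================================================
============================================================================+=+==+==================
================================================+=+========+===================================+====
======================
[... 2408 characters left out ...]
===========================:.................-=============:....... :==============...........
================================-: ................==============:....... .==============:..........
===========================-====:..................:---==========:.........==========----...........
================================:.................... ...:-======:.........======--:................
+++++++++++++================-:..............................-===:.........===-:.... ...............
::::::::::::--=============-:................................ .==:.........==:......................
...........-==============:....................................:=:.........=-.......................
```

```bash
python3 -c "
from bench import r
print(r.hand_in())"
```

```text
the job is handed in; nothing more can be done
None
```

The job is handed in at about 32 s of the 67 s: the gift box lies in the empty compartment on the card, the lid is shut, the hasp lies flat on the front, and the staple is turned crosswise. I checked the lid, hasp and staple by contact force and camera, but not the box's exact centring after release; while being set upright the staple was once pushed with about 58 N by the fingers, and I didn't check afterwards that the other items hadn't moved.

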